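# Fetch the doming cube from behind its punches

### The job

Get the brass doming cube out of its wooden stand for work: the three big punches standing round it leave no room for fingers, so first take them out and stand all three upright on the grey felt mat. Then lift the cube out and set it gently, upright, on the middle of the steel bench block; only after that put each punch back upright in the socket that fits it, fully home. Don't let a punch fall over or the cube tip.

Things in the scene. Friction and masses are not known exactly. Their poses are not given: they have to be found in the camera images.
- stand: dark wood tray 100 x 158 mm, fixed. Origin: centre of underside; x depth, y length, z up. Well for the cube in the middle, 56 x 58 mm, floor at z 10 mm; wood round it up to z 34. Punch places at (0,50), (-21,-50), (21,-50) mm; which socket is where varies. Behind the well (+x) four thin glued-in punches, tops z 58, bar fingers from the cube's +x face: grip the cube by its -y and +y faces
- doming_cube: brass doming block, a 50 mm cube with round hollows in its faces, about 0.8 kg, loose in the stand's well with its sides parallel to the stand's. Origin: centre of its underside; z up. In the well its top is 60 mm above the bench, 26 mm above the socket blocks' tops; the clearance in the well is 3 to 4 mm a side
- bench_block: plain steel bench block, 64 x 64 x 19 mm, fixed on the bench. Origin: centre of its underside, z up; the cube goes on its top face, 19 mm above the origin. Behind the work, 0.68 to 0.72 m ahead of the robot, pliers and tweezers hang from a shelf edge down to about 0.2 m above the bench: keep the gripper in front of them
- felt_mat: plain grey felt mat, 100 x 180 mm, 4 mm thick, fixed on the bench: the side area where the punches wait. Origin: centre of its underside; x along its 100 mm side, y along its 180 mm side; top 4 mm above the origin
- punch_small: the small one of three big steel doming punches, 100 mm long, 16 mm diameter (straight shank, ball end up, flat foot down), about 121 g, loose. Origin: centre of its foot; z along it, up. It starts upright in the socket that fits it, foot 12 mm above the bench; above the cube's top (60 mm) there is room to grip it across the stand's y
- punch_medium: the medium one of three big steel doming punches, 100 mm long, 21 mm diameter (straight shank, ball end up, flat foot down), about 208 g, loose. Origin: centre of its foot; z along it, up. It starts upright in the socket that fits it, foot 12 mm above the bench; above the cube's top (60 mm) there is room to grip it across the stand's y
- punch_large: the large one of three big steel doming punches, 100 mm long, 26 mm diameter (straight shank, ball end up, flat foot down), about 319 g, loose. Origin: centre of its foot; z along it, up. It starts upright in the socket that fits it, foot 12 mm above the bench; above the cube's top (60 mm) there is room to grip it across the stand's y
- socket_small: light wooden block 42 x 42 x 26 mm, fixed in the stand, with one blind hole 20 mm in diameter for the small punch (16 mm), mouth countersunk by 4 mm all round. Origin: centre of its underside, on the hole's axis, 8 mm above the bench; hole floor 4 mm and top 26 mm above the origin
- socket_medium: light wooden block 42 x 42 x 26 mm, fixed in the stand, with one blind hole 25 mm in diameter for the medium punch (21 mm), mouth countersunk by 4 mm all round. Origin: centre of its underside, on the hole's axis, 8 mm above the bench; hole floor 4 mm and top 26 mm above the origin
- socket_large: light wooden block 42 x 42 x 26 mm, fixed in the stand, with one blind hole 30 mm in diameter for the large punch (26 mm), mouth countersunk by 4 mm all round. Origin: centre of its underside, on the hole's axis, 8 mm above the bench; hole floor 4 mm and top 26 mm above the origin

How it is judged (in metres and radians):
On the way, in this order (a step that is already met when the one before it is completed fails the run):
1. all three big punches stand released on the felt mat, the cube still in its well (x of punch_small in the frame of felt_mat between -0.05 and 0.05 m and y of punch_small in the frame of felt_mat between -0.09 and 0.09 m and z of punch_small in the frame of felt_mat between -0.002 and 0.01 m and angle between each of punch_small, punch_medium, punch_large's own z axis and vertical below 0.1 rad and contact force between each of punch_small, punch_medium, punch_large and the fingers below 0.3 N and x of punch_medium in the frame of felt_mat between -0.05 and 0.05 m and y of punch_medium in the frame of felt_mat between -0.09 and 0.09 m and z of punch_medium in the frame of felt_mat between -0.002 and 0.01 m and x of punch_large in the frame of felt_mat between -0.05 and 0.05 m and y of punch_large in the frame of felt_mat between -0.09 and 0.09 m and z of punch_large in the frame of felt_mat between -0.002 and 0.01 m and horizontal distance between doming_cube and stand below 0.01 m and z of doming_cube in the frame of stand below 0.016 m), for 0.2 s.
2. the cube stands released on the middle of the steel bench block while the three punches still stand on the mat (horizontal distance between doming_cube and bench_block below 0.012 m and z of doming_cube in the frame of bench_block between 0.015 and 0.023 m and angle between doming_cube's own z axis and vertical below 0.06 rad and contact force between each of doming_cube, punch_small, punch_medium, punch_large and the fingers below 0.3 N and x of punch_small in the frame of felt_mat between -0.05 and 0.05 m and y of punch_small in the frame of felt_mat between -0.09 and 0.09 m and z of punch_small in the frame of felt_mat between -0.002 and 0.01 m and angle between each of punch_small, punch_medium, punch_large's own z axis and vertical below 0.1 rad and x of punch_medium in the frame of felt_mat between -0.05 and 0.05 m and y of punch_medium in the frame of felt_mat between -0.09 and 0.09 m and z of punch_medium in the frame of felt_mat between -0.002 and 0.01 m and x of punch_large in the frame of felt_mat between -0.05 and 0.05 m and y of punch_large in the frame of felt_mat between -0.09 and 0.09 m and z of punch_large in the frame of felt_mat between -0.002 and 0.01 m), for 0.2 s.
At the end, for the whole second after the job is handed in: The cube stands upright on the steel bench block, its centre within 12 mm of the block's centre; each of the three punches stands upright in its own socket block, within 8 mm of the hole's axis and its foot within 5 mm of the hole's floor; everything is released and at rest (horizontal distance between doming_cube and bench_block below 0.012 m and z of doming_cube in the frame of bench_block between 0.015 and 0.023 m and angle between doming_cube's own z axis and vertical below 0.06 rad and contact force between doming_cube and the fingers below 0.3 N and linear speed of each of doming_cube, punch_small, punch_medium, punch_large below 0.02 m/s and horizontal distance between punch_small and socket_small below 0.008 m and z of punch_small in the frame of socket_small below 0.009 m and angle between each of punch_small, punch_medium, punch_large's own z axis and vertical below 0.12 rad and horizontal distance between punch_medium and socket_medium below 0.008 m and z of punch_medium in the frame of socket_medium below 0.009 m and horizontal distance between punch_large and socket_large below 0.008 m and z of punch_large in the frame of socket_large below 0.009 m); the robot touches nothing.
It fails at once if a big punch falls over (leans by more than 0.7 rad) (angle between any of punch_small, punch_medium, punch_large's own z axis and vertical above 0.7 rad).
It fails at once if the cube tips (leans by more than 0.5 rad) (angle between doming_cube's own z axis and vertical above 0.5 rad).
It fails at once if the cube is dropped (falls at more than 0.4 m/s, let go by the fingers) (linear speed of doming_cube above 0.4 m/s and contact force between doming_cube and the fingers below 0.1 N).
It also fails if it takes over 144 s, if anything falls off the work surface, if the arm or the gripper's body presses on something with over 40 N, if the wrist force passes 120 N, or if a joint passes its speed limit or range.

### The arm

A 6-joint arm with a two-finger parallel gripper is mounted at the origin on a cart in front of the work surface, level with it; the furniture and walls round the work are solid. World frame = base frame: x ahead of the robot, y to its left, z up, the work surface at z = 0. Lengths are in mm, angles in rad, forces in N, time in s.
With the tool pointing down it reaches from about 250 to 800 mm from the base axis. Payload 3.9 kg.
Tool frame: the origin (TCP) lies at the very end of the fingers, on their centre line; the grasp point (between the pads) lies 19 mm behind it; z points along the fingers, y is the line along which they close (so a half turn about z gives the same grasp; the last joint's range is limited). The gripper opens to 85 mm and grips with 20 to 120 N. Pads are 22 mm wide; open, the fingers measure 114 mm over their backs; the gripper's body (76 mm by 85 mm) begins 54 mm behind the grasp point. The pads swing forward as they close: fully open they stand 13 mm farther back than shut.
Start: joints at [1.148, 0.26, -0.138, 1.173, 0, 1.571], TCP at [215.41, 478.763, 231.304] pointing down, gripper open.
Joint ranges: [-2.78, 2.78], [-0.83, 1.72], [-1.28, 1.37], [-1.9, 2.12], [-1.57, 1.48], [-3.14, 3.14]. Speed limits (rad/s): [2.57, 2.57, 3.14, 3.14, 3.14, 3.14].

### API

Orientations are given as a unit quaternion [x, y, z, w].
In Python, from bench import robot gives the robot as it stands.
- The arm moves only by the shell command python3 -m jog 'ROWS' [FORCE]. ROWS is JSON, a list of rows, each a list of 3 entries, a list of its own where there are three numbers: the shift along the tool's x, y, z in mm, then the turn about the tool's z in degrees, then the closure in counts, from 0 (fully open) to 255 (shut). A call has exactly 8 rows; each row shifts and turns the commanded pose from where the row before left it, along the tool's axes as they then stand; what a row does not reach is not made up. A row lasts 1/8 s, in which the tool goes at most 62.5 mm and 10.7 degrees, less where a joint would pass 70% of its speed; a pose out of reach is approached as far as the arm can. A call with a gripper value outside its range is refused whole. The fingers move at their own pace and stop on an object; FORCE is the grip in N (left out, the last holds). Time passes only in rows, so rows that do not move let the fingers close, or fill a call up. It gives the time, the measured TCP pose, the force, the opening and the grip force at its end, in the units of the state.
- robot.read_state(): the state, without advancing time (a new reading comes with each control period).
- robot.capture(name): name is "side" or "top" or "wrist"; returns (picture, depth): 400x640x3 uint8, red, green, blue; 400x640 float32, mm along the optical axis (not along the pixel's ray), 0 where there is no reading.
- robot.camera_params(name): a dict with "K" (3x3 intrinsics, pixels), "rvec" (rotation vector, rad) and "tvec" (3), from world to camera coordinates, as OpenCV has them. Camera axes: x right, y down, z forward; pixel columns grow to the right and rows downward; lengths in mm; the calibration is good to about 2 mm. A picture is of the moment at which its call begins: read the wrist's pose just before it. camera_params takes no time and is no camera call; for the wrist camera it gives the pose at the moment of the call.
- robot.job_done(): hands the job in; it is judged then, once.
The state is a dict: "time_s": time; "joints": joint angles; "joint_velocities": joint speeds; "joint_torque": joint torques, N m; "tool_pos": TCP position; "ee_rot": TCP orientation; "ft_force": force on the tool from outside, world axes, zero at the start; "torque": the same for the moment, N m; "opening": finger opening in mm; "grip_force": force on a finger pad.
Only numpy, scipy, OpenCV 4.12 (cv2) and the standard library are available. Lean on these libraries where they do the work, as an engineer would, in place of code of your own. Each camera call takes 0.05 s, during which the arm holds its last target. There are 200 camera calls.

## Working session

There is one attempt and no reset: what is moved stays moved. The work goes in short steps, Python scripts to look and compute and a shell command to move; the robot and the scene stay as the last step left them, time stands still between calls to the robot, and variables do not carry over. Pictures are saved under pics/ and viewed, at most 14 in all, crops included, and the job is handed in when it is done.

```bash
ls; mkdir -p pics; cat > h.py <<'E'
import numpy as np, cv2
from bench import robot
def shot(name, fn=None):
    P=robot.camera_params(name); im,d=robot.capture(name)
    if fn: cv2.imwrite('pics/'+fn, im[:,:,::-1])
    np.savez('/tmp/'+name+'.npz',im=im,d=d,K=P['K'],r=P['rvec'],t=P['tvec'])
    return im,d
def cloud(name):
    z=np.load('/tmp/'+name+'.npz'); d=z['d']; K=z['K']
    R=cv2.Rodrigues(np.float64(z['r']))[0]; t=np.float64(z['t']).reshape(3)
    v,u=np.indices(d.shape)
    c=np.stack([(u-K[0,2])/K[0,0]*d,(v-K[1,2])/K[1,1]*d,d],-1)
    w=(c-t)@R; w[d==0]=np.nan
    return w,z['im']
def ray(name,u,v,h):
    z=np.load('/tmp/'+name+'.npz');K=z['K'];R=cv2.Rodrigues(np.float64(z['r']))[0];t=np.float64(z['t']).reshape(3)
    o=-R.T@t; k=R.T@np.array([(u-K[0,2])/K[0,0],(v-K[1,2])/K[1,1],1]); return o+k*(h-o[2])/k[2]
E
python3 - <<'E'
from h import *
for n in('top','side'): shot(n,n+'1.png')
s=robot.read_state(); print(s['tool_pos'],s['ee_rot'],s['opening'],s['ft_force'])
E
```

```text
pics
[215.17506126 478.22876024 230.55447553] [ 2.09811190e-01  9.77741549e-01 -8.36303402e-04 -1.68075655e-04] 85.44227007588351 [0.24389641 0.31750869 0.63066624]
```

View pics/top1.png

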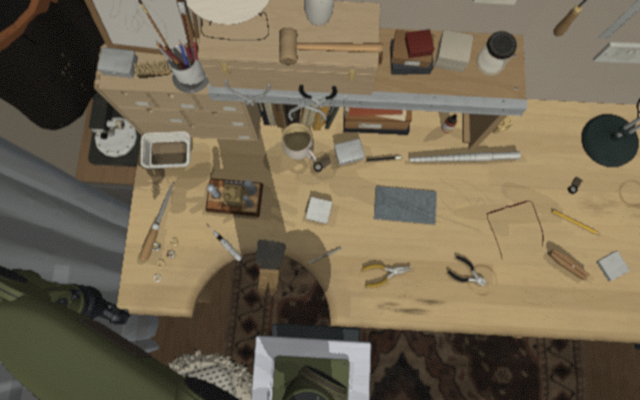

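View pics/side1.png

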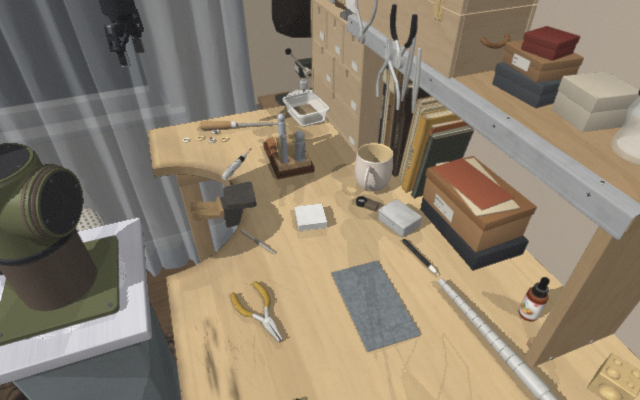

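The top view shows the stand at about (235,197), a pale square block at (318,210), a second grey block at (348,151), and the mat at (405,205). I'll enlarge these and measure them.

```bash
python3 - <<'E'
from h import *
w,im=cloud('top'); w2,im2=cloud('side')
for n,(u,v) in dict(stand=(235,197),blk=(318,210),grey=(348,151),mat=(405,205)).items(): print(n,w[v,u].round(1))
print('sideblk',w2[215,310].round(1),'sidemat',w2[300,375].round(1))
def rect(w,c,hlo,hhi,r):
    m=(np.abs(w[...,:2]-c)<r).all(-1)&(w[...,2]>hlo)&(w[...,2]<hhi); p=w[m][:,:2].astype(np.float32); print(len(p),cv2.minAreaRect(p),p.mean(0),np.median(w[m][:,2]))
rect(w,w[210,318,:2],12,26,60);rect(w2,w2[215,310,:2],12,26,60)
rect(w,w[151,348,:2],10,60,60)
# mat by colour
for W,I,c in((w,im,w[205,405,:2]),(w2,im2,w2[300,375,:2])):
    m=(np.abs(W[...,:2]-c)<130).all(-1)&(I[...,0].astype(int)-I[...,2]<12)&(I[...,0]<130)&(W[...,2]<12)
    p=W[m][:,:2].astype(np.float32); print('mat',len(p),cv2.minAreaRect(p),np.median(W[m][:,2]))
m=(np.abs(w[...,:2]-w[197,235,:2])<110).all(-1)&(w[...,2]>14)&(w[...,2]<130); p=w[m]; print('stand',cv2.minAreaRect(p[:,:2].astype(np.float32)))
a=cv2.resize(im[165:230,195:275],None,fx=9,fy=9,interpolation=cv2.INTER_CUBIC)
cv2.imwrite('pics/t2.png',a[:,:,::-1])
b=cv2.resize(im2[95:190,250:345],None,fx=6,fy=6,interpolation=cv2.INTER_CUBIC)
cv2.imwrite('pics/s2.png',b[:,:,::-1])
E
```

```text
stand [527.9 243.6  53. ]
blk [509.7   5.8  22.4]
grey [689.6 -72.5  34.1]
mat [ 542.2 -247.9    6.9]
sideblk [5.129e+02 2.000e-01 1.910e+01] sidemat [ 551.6 -247.3    2.7]
473 ((511.14013671875, 4.410469055175781), (63.8482780456543, 64.76105499267578), 79.924560546875) [510.55618     4.4039216] 18.53220753276241
597 ((514.3853759765625, 3.025562286376953), (66.99283599853516, 63.886756896972656), 79.42801666259766) [513.477      1.059387] 18.185702710616628
564 ((689.9456176757812, -67.60065460205078), (64.0667724609375, 117.44348907470703), 13.366204261779785) [689.1769   -74.413574] 30.695903526548307
mat 1909 ((544.38427734375, -248.6197509765625), (177.4288787841797, 100.04808807373047), 88.06859588623047) 3.483935124059716
mat 4306 ((588.4063720703125, -228.18154907226562), (225.25674438476562, 181.758544921875), 87.60929870605469) 3.518337817194844
stand ((501.6401672363281, 256.0072326660156), (158.55264282226562, 170.03628540039062), 87.68498992919922)
```

View pics/t2.png

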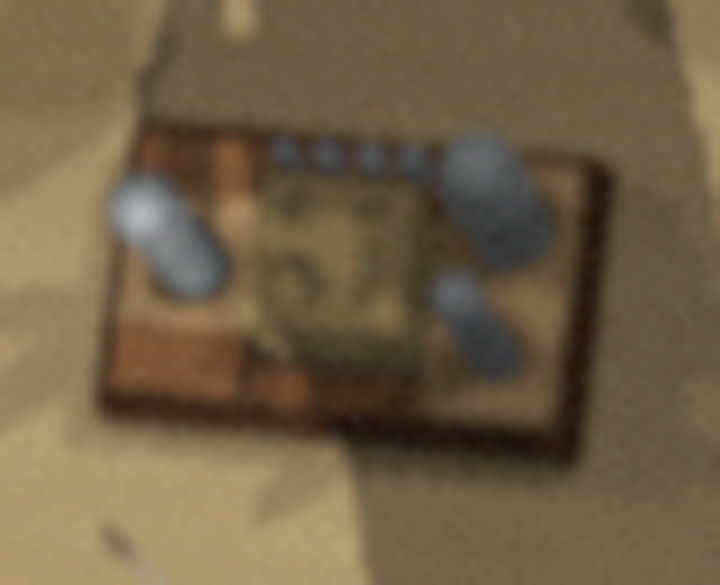

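View pics/s2.png

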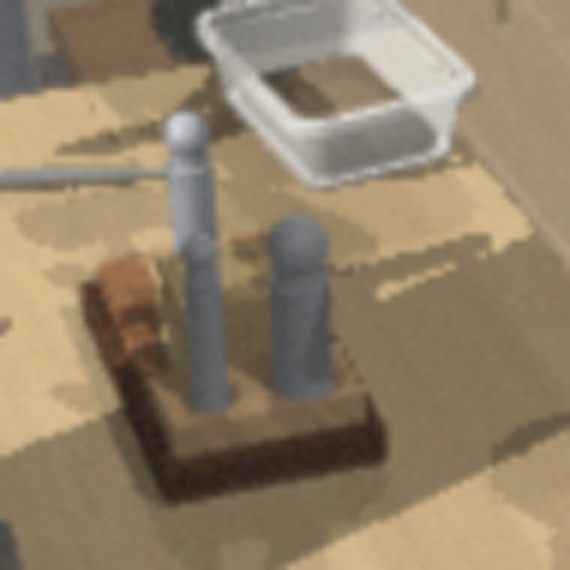

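Medium is on +y (left), small is at the front right and large at the back right. Next I go above the stand for a wrist view.

```bash
cat >> h.py <<'E'
from scipy.spatial.transform import Rotation as Ro
def go(x,y,z,yaw=None):
    "yaw: world angle (deg) of tool y minus 90"
    s=robot.read_state(); R=Ro.from_quat(s['ee_rot']).as_matrix(); p=np.array(s['tool_pos'])
    cy=np.degrees(np.arctan2(R[1,1],R[0,1]))-90
    dy=0 if yaw is None else yaw-cy
    R2=R@Ro.from_euler('z',-dy,degrees=True).as_matrix()
    d=np.array([x,y,z])-p
    print('at',p.round(1),'yaw %.2f'%cy,'turn %.2f'%-dy,'shift after turn',(R2.T@d).round(1),'open %.1f'%s['opening'],'t %.1f'%s['time_s'],'F',np.round(s['ft_force'],1))
E
python3 -c "
from h import *
go(490,235,260,0)"
```

```text
at [215.2 478.2 230.6] yaw -24.22 turn -24.22 shift after turn [-274.8 -243.3  -29.3] open 85.4 t 0.1 F [0.2 0.3 0.6]
```

```bash
python3 -m jog '[[[0,0,-29],-8,0],[[0,0,0],-8,0],[[0,0,0],-8.2,0],[[-55,-49,0],0,0],[[-55,-49,0],0,0],[[-55,-49,0],0,0],[[-55,-49,0],0,0],[[-55,-47,0],0,0]]' 30; python3 - <<'E'
from h import *
go(490,235,260,0); shot('wrist','w1.png'); w,im=cloud('wrist'); print(np.nanmax(w[...,2]))
E
```

```text
time_s: 1.1
tool_pos: [450.5, 270.1, 260.0]
ee_rot: [0.0, 1.0, -0.0, -0.0]
ft_force: [0.8, 1.1, -0.1]
opening: 85.2
grip_force: 0.0
at [450.5 270.1 260. ] yaw -0.02 turn -0.02 shift after turn [-39.5 -35.1   0. ] open 85.2 t 1.1 F [ 0.8  1.1 -0.1]
360.99804358356005
```

View pics/w1.png

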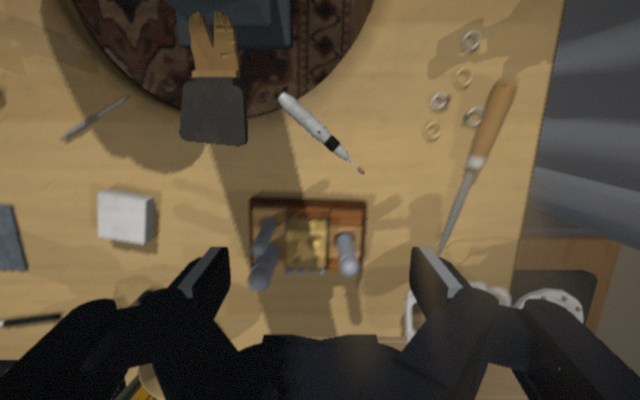

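The wrist view shows the stand at (308,238), the cube at (307,240), and the punch heads at (263,265), (265,232) and (348,250). I'll fit these from depth.

```bash
cat > fit.py <<'E'
from h import *
import sys
def fits(n):
    w,im=cloud(n); z=np.load('/tmp/'+n+'.npz'); R=cv2.Rodrigues(np.float64(z['r']))[0]; print(n,'cam',(-R.T@z['t'].reshape(3)).round(0))
    x,y,h=w[...,0],w[...,1],w[...,2]
    reg=(x>430)&(x<610)&(y>140)&(y<340)
    m=reg&(h>54)&(h<64); 
    lab=cv2.connectedComponentsWithStats(m.astype(np.uint8),connectivity=4)
    for i in range(1,lab[0]):
        p=w[lab[1]==i]
        if len(p)>60: print('cube?',len(p),cv2.minAreaRect(p[:,:2].astype(np.float32)),p.mean(0).round(1))
    m=reg&(h>75)&(h<125)
    lab=cv2.connectedComponentsWithStats(m.astype(np.uint8),connectivity=4)
    for i in range(1,lab[0]):
        p=w[lab[1]==i]
        if len(p)>15:
            t=p[p[:,2]>p[:,2].max()-4]; print('punch',len(p),p.mean(0).round(1),'top',t.mean(0).round(1), 'z max',p[:,2].max().round(1),lab[3][i].round(0))
for n in sys.argv[1:]: fits(n)
E
python3 fit.py top wrist side
```

```text
top cam [ 225.  -18. 1418.]
cube? 263 ((541.2205200195312, 253.78150939941406), (50.54095458984375, 59.176979064941406), 88.10716247558594) [538.2 253.2  58.8]
punch 87 [552.9 200.8 101.3] top [556.1 202.2 113.1] z max 115.3 [248. 185.]
punch 62 [536.3 301.7 101.9] top [534.8 298.6 118.5] z max 118.5 [211. 189.]
punch 41 [512.4 203.5 102.2] top [514.3 205.2 113.5] z max 116.2 [246. 199.]
wrist cam [382. 271. 402.]
cube? 1392 ((540.6314086914062, 255.08572387695312), (49.965904235839844, 50.54139709472656), 87.41024017333984) [540.  254.6  58.6]
cube? 66 ((551.9769287109375, 206.68081665039062), (24.975341796875, 10.623781204223633), 69.29109191894531) [550.4 208.7  59.4]
punch 309 [514.5 208.2  99.2] top [517.3 206.7 110.1] z max 112.4 [262. 242.]
punch 448 [537.8 304.4  99.4] top [541.4 305.2 110. ] z max 112.2 [350. 261.]
punch 616 [553.8 205.8  99. ] top [558.1 204.2 110. ] z max 112.5 [262. 274.]
side cam [ 287. -665.  654.]
cube? 92 ((550.7685546875, 252.5633544921875), (53.95547866821289, 23.695383071899414), 77.52877044677734) [549.6 251.5  58.3]
punch 98 [541.  298.6  94.3] top [541.6 300.7 110.8] z max 112.9 [281. 121.]
punch 138 [557.2 196.2  94.7] top [558.9 199.8 110.2] z max 112.2 [299. 138.]
punch 82 [517.1 201.2  94.7] top [518.3 203.6 109.8] z max 111.7 [283. 141.]
```

Fits agree: stand centre is about (540.3, 254.7) with yaw -2.5°, so small is at (517,205.6), large at (559,204) and medium at (542.5,304.7). Large goes first. I approach with the fingers partly closed.

```bash
python3 -c "
from h import *
go(559.1,203.8,150,-2.5)"
```

```text
at [456.4 265.1 259.8] yaw -0.43 turn 2.07 shift after turn [-104.7  -56.3  110.6] open 85.3 t 1.1 F [ 5.1 -2.9  0.4]
```

```bash
python3 -m jog '[[[-35,-19,0],2,105],[[-35,-19,0],0,105],[[-34,-18,0],0,105],[[0,0,40],0,105],[[0,0,30],0,105],[[0,0,0],0,105],[[0,0,0],0,105],[[0,0,0],0,105]]'; python3 -c "
from h import *
go(559.1,203.8,150,-2.5)"
```

```text
time_s: 2.15
tool_pos: [553.1, 213.9, 192.0]
ee_rot: [0.018, 1.0, 0.001, 0.001]
ft_force: [0.5, -0.1, -0.4]
opening: 50.1
grip_force: 0.0
at [553.1 213.9 192. ] yaw -2.01 turn 0.49 shift after turn [-6.4 -9.9 42. ] open 50.1 t 2.1 F [ 0.5 -0.1 -0.4]
```

```bash
python3 -m jog '[[[-6.4,-9.9,0],0.5,105],[[0,0,35],0,105],[[0,0,33],0,105],[[0,0,0],0,105],[[0,0,0],0,105],[[0,0,0],0,105],[[0,0,0],0,105],[[0,0,0],0,105]]'; python3 -c "
from h import *
go(559.1,203.8,64,-2.5); shot('wrist','w2.png')"; python3 fit.py wrist
```

```text
time_s: 3.15
tool_pos: [558.5, 203.4, 123.0]
ee_rot: [0.022, 1.0, 0.0, 0.001]
ft_force: [0.0, 1.3, -0.2]
opening: 50.1
grip_force: 0.0
at [558.5 203.4 123. ] yaw -2.52 turn -0.02 shift after turn [-0.5  0.4 59. ] open 50.1 t 3.1 F [ 0.   1.3 -0.2]
wrist cam [490. 207. 265.]
cube? 4550 ((540.8084106445312, 255.0340576171875), (50.04953384399414, 50.29777526855469), 87.99868774414062) [540.2 254.   58.6]
cube? 191 ((539.650634765625, 299.9653015136719), (9.654924392700195, 20.430370330810547), 64.77315521240234) [538.6 298.1  59.1]
cube? 122 ((550.0427856445312, 204.53860473632812), (23.218137741088867, 7.38009786605835), 86.18013763427734) [548.4 204.3  59.2]
cube? 135 ((573.1546020507812, 232.91163635253906), (10.145493507385254, 9.643056869506836), 24.401039123535156) [572.7 232.9  55.8]
cube? 81 ((573.794921875, 246.67062377929688), (7.543686389923096, 7.179665565490723), 86.9564437866211) [573.8 246.6  55.4]
punch 799 [516.2 206.7 105.6] top [517.6 206.7 109.9] z max 112.2 [322. 165.]
punch 1910 [539.8 301.2  99.3] top [541.7 304.7 110.1] z max 112.8 [490. 198.]
punch 1868 [554.6 204.2 101.9] top [558.2 204.  109.9] z max 112.2 [320. 231.]
```

View pics/w2.png

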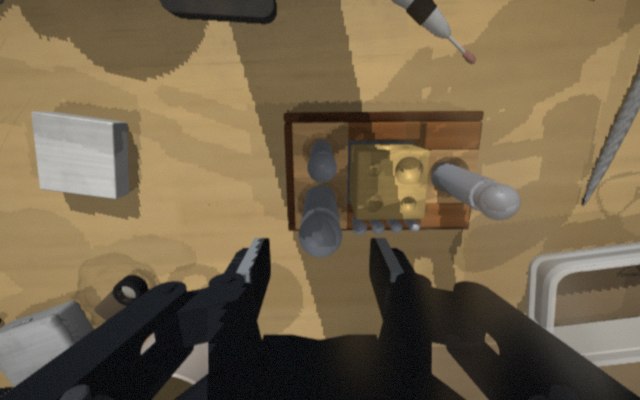

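The fingers straddle the large punch (head at (320,231)) and the measurements match. Descending and gripping.

```bash
python3 -m jog '[[[-0.5,0.4,20],0,105],[[0,0,20],0,105],[[0,0,19],0,105],[[0,0,0],0,105],[[0,0,0],0,105],[[0,0,0],0,255],[[0,0,0],0,255],[[0,0,0],0,255]]' 35; python3 -m jog '[[[0,0,0],0,255],[[0,0,0],0,255],[[0,0,0],0,255],[[0,0,0],0,255],[[0,0,0],0,255],[[0,0,-10],0,255],[[0,0,-20],0,255],[[0,0,-30],0,255]]'; python3 -c "
from h import *
go(544,-310,140,-2.5)"
```

```text
time_s: 4.2
tool_pos: [559.5, 203.7, 64.4]
ee_rot: [0.022, 1.0, 0.0, 0.001]
ft_force: [-0.7, -0.0, 6.1]
opening: 25.0
grip_force: 34.5
time_s: 5.2
tool_pos: [557.2, 203.2, 122.6]
ee_rot: [0.022, 1.0, -0.001, -0.002]
ft_force: [0.9, 0.8, -2.6]
opening: 24.9
grip_force: 34.9
at [557.2 203.2 122.6] yaw -2.52 turn -0.02 shift after turn [  -9.2 -513.3  -16.7] open 24.9 t 5.2 F [ 0.9  0.8 -2.6]
```

```bash
python3 -m jog '[[[0,0,-20],0,255],[[0,-20,0],0,255],[[0,-40,0],0,255],[[-3,-50,0],0,255],[[-3,-50,0],0,255],[[-3,-50,0],0,255],[[0,-50,0],0,255],[[0,-50,0],0,255]]'; python3 -m jog '[[[0,-50,0],0,255],[[0,-50,0],0,255],[[0,-50,0],0,255],[[0,-35,0],0,255],[[0,-18,0],0,255],[[0,0,0],0,255],[[0,0,0],0,255],[[0,0,0],0,255]]'; python3 -c "
from h import *
go(544,-310,56.7,-2.5);shot('wrist','w3.png')
w,im=cloud('wrist');c=w[...,:2]
for n,(u,v) in dict(x=(100,200)).items(): print(w[v,u])"
```

```text
time_s: 6.2
tool_pos: [551.9, -108.9, 141.8]
ee_rot: [0.022, 1.0, 0.0, -0.002]
ft_force: [1.4, 0.0, -3.5]
opening: 25.0
grip_force: 34.9
time_s: 7.2
tool_pos: [545.1, -307.8, 143.3]
ee_rot: [0.021, 1.0, 0.0, -0.0]
ft_force: [0.3, 0.5, -3.0]
opening: 24.8
grip_force: 35.0
at [ 545.1 -307.8  143.3] yaw -2.42 turn 0.08 shift after turn [ 1.  -2.3 86.6] open 24.8 t 7.2 F [ 0.3  0.5 -3. ]
[ 548.24303709 -524.03877039   -0.72114583]
```

View pics/w3.png

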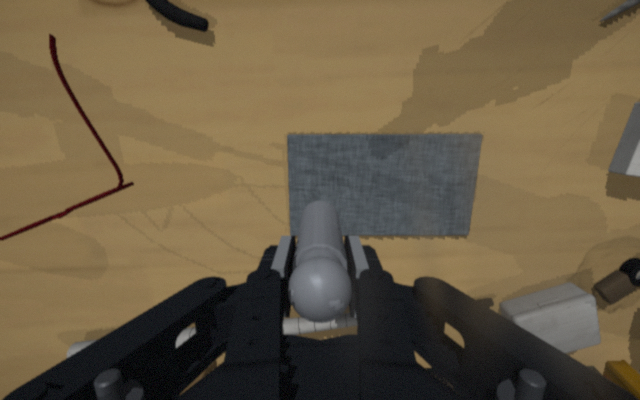

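The mat is at pixel corners (287,133), (482,133), (469,238) and (291,~238), with the punch held vertical above it.

```bash
python3 -c "
from h import *
q=[ray('wrist',u,v,4)[:2] for u,v in((287,133),(482,133),(469,238),(291,238))];print(np.round(q,1),np.mean(q,0))"
```

```text
[[ 491.4 -334.8]
 [ 499.  -157.1]
 [ 602.2 -159.6]
 [ 594.5 -338.2]] [ 546.79520077 -247.45217582]
```

```bash
python3 -m jog '[[[0,0,25],0,255],[[0,0,30],0,255],[[0,0,20],0,255],[[0,0,8],0,255],[[0,0,3.2],0,255],[[0,0,0],0,255],[[0,0,0],0,255],[[0,0,0],0,255]]'; python3 -c "
from h import *
go(544,-310,56.4,-2.5)"
```

```text
time_s: 8.25
tool_pos: [545.5, -309.6, 57.8]
ee_rot: [0.022, 1.0, -0.0, 0.001]
ft_force: [-0.4, -0.3, -3.4]
opening: 25.1
grip_force: 35.1
at [ 545.5 -309.6   57.8] yaw -2.53 turn -0.03 shift after turn [ 1.5 -0.5  1.4] open 25.1 t 8.2 F [-0.4 -0.3 -3.4]
```

```bash
python3 -m jog '[[[0,0,1],0,255],[[0,0,0.5],0,255],[[0,0,0],0,255],[[0,0,0],0,165],[[0,0,0],0,135],[[0,0,0],0,110],[[0,0,0],0,105],[[0,0,0],0,105]]'; python3 -c "
from h import *
go(517.4,206,123,-2.5)"; python3 -m jog '[[[0,0,-10],0,105],[[0,0,-25],0,105],[[0,0,-30],0,105],[[0,0,-30],0,105],[[0,25,0],0,105],[[0,40,0],0,105],[[0,50,0],0,105],[[0,50,0],0,105]]'; python3 -m jog '[[[0,50,0],0,105],[[3,50,0],0,105],[[5,50,0],0,105],[[5,50,0],0,105],[[5,50,0],0,105],[[5,35,0],0,105],[[0,18,0],0,105],[[0,0,0],0,105]]'; python3 -c "
from h import *
go(517.4,206,123,-2.5)"
```

```text
time_s: 9.25
tool_pos: [545.1, -309.3, 55.5]
ee_rot: [0.022, 1.0, 0.0, -0.0]
ft_force: [0.1, -0.2, -0.3]
opening: 50.1
grip_force: 0.0
at [ 545.1 -309.3   55.5] yaw -2.53 turn -0.03 shift after turn [ 50.2 513.6 -67.4] open 50.1 t 9.2 F [ 0.1 -0.2 -0.3]
time_s: 10.25
tool_pos: [551.4, -141.9, 149.9]
ee_rot: [0.022, 1.0, 0.0, -0.001]
ft_force: [1.2, 0.5, -0.3]
opening: 50.0
grip_force: 0.0
time_s: 11.25
tool_pos: [542.3, 160.1, 150.2]
ee_rot: [0.021, 1.0, -0.0, -0.0]
ft_force: [-0.2, -0.2, -0.3]
opening: 50.3
grip_force: 0.0
at [542.3 160.1 150.2] yaw -2.41 turn 0.09 shift after turn [26.8 44.8 27.2] open 50.3 t 11.2 F [-0.2 -0.2 -0.3]
```

```bash
python3 -m jog '[[[13.5,22.5,0],0,130],[[13.5,22.5,0],0,130],[[0,0,0],0,130],[[0,0,13],0,130],[[0,0,14],0,130],[[0,0,0],0,130],[[0,0,0],0,130],[[0,0,0],0,130]]'; python3 -c "
from h import *
go(517.4,206,64,-2.5); shot('wrist','w4.png')"; python3 fit.py wrist | grep -v 'cube? 1'
```

```text
time_s: 12.25
tool_pos: [518.1, 205.4, 123.9]
ee_rot: [0.022, 1.0, 0.0, 0.0]
ft_force: [0.2, -0.5, -0.8]
opening: 41.5
grip_force: 0.0
at [518.1 205.4 123.9] yaw -2.54 turn -0.04 shift after turn [ 0.8  0.5 59.9] open 41.5 t 12.2 F [ 0.2 -0.5 -0.8]
wrist cam [450. 209. 266.]
cube? 75 ((512.06201171875, 206.65255737304688), (4.483282089233398, 13.870874404907227), 0.3479209244251251) [511.4 207.   59.1]
cube? 3126 ((546.8478393554688, 254.7179718017578), (51.18027114868164, 62.97980880737305), 87.58798217773438) [536.4 255.2  58.4]
cube? 206 ((537.5902709960938, 300.62030029296875), (8.392630577087402, 19.961170196533203), 47.00422286987305) [536.6 299.5  59.2]
punch 917 [514.5 206.7 101.1] top [517.1 206.7 109.9] z max 112.1 [321. 230.]
punch 1753 [538.4 301.7  98.4] top [541.2 304.5 109.8] z max 112.2 [479. 259.]
```

Good. Grip small and carry it to the middle of the mat.

```bash
python3 -m jog '[[[0.5,1,20],0,130],[[0,0,20],0,130],[[0,0,20],0,130],[[0,0,0],0,130],[[0,0,0],0,130],[[0,0,0],0,255],[[0,0,0],0,255],[[0,0,0],0,255]]' 30; python3 -m jog '[[[0,0,0],0,255],[[0,0,0],0,255],[[0,0,-10],0,255],[[0,0,-20],0,255],[[0,0,-30],0,255],[[0,0,-20],0,255],[[0,-20,0],0,255],[[-5,-40,0],0,255]]'; python3 -m jog '[[[-5,-50,0],0,255],[[-5,-50,0],0,255],[[-5,-50,0],0,255],[[-5,-50,0],0,255],[[-5,-50,0],0,255],[[0,-50,0],0,255],[[0,-40,0],0,255],[[0,-20,0],0,255]]';  python3 -c "
from h import *
go(546,-247,57,-2.5)"
```

```text
time_s: 13.3
tool_pos: [518.1, 206.6, 64.6]
ee_rot: [0.022, 1.0, 0.0, 0.001]
ft_force: [0.3, -0.2, 5.3]
opening: 14.8
grip_force: 29.4
time_s: 14.3
tool_pos: [518.9, 145.5, 143.0]
ee_rot: [0.021, 1.0, -0.0, -0.0]
ft_force: [0.0, -0.3, -2.1]
opening: 15.1
grip_force: 29.4
time_s: 15.3
tool_pos: [526.8, -216.9, 142.4]
ee_rot: [0.024, 1.0, 0.0, -0.001]
ft_force: [-0.3, -0.0, -1.9]
opening: 14.8
grip_force: 29.5
at [ 526.8 -216.9  142.4] yaw -2.70 turn -0.20 shift after turn [-20.7 -29.3  85.3] open 14.8 t 15.3 F [-0.3 -0.  -1.9]
```

```bash
python3 -m jog '[[[-10.5,-14.5,0],0,255],[[-10,-14.5,0],0,255],[[0,0,20],0,255],[[0,0,30],0,255],[[0,0,22],0,255],[[0,0,10],0,255],[[0,0,2.5],0,255],[[0,0,0],0,255]]'; python3 -m jog '[[[0,0,1],0,255],[[0,0,0],0,255],[[0,0,0],0,190],[[0,0,0],0,165],[[0,0,0],0,140],[[0,0,0],0,130],[[0,0,0],0,130],[[0,0,0],0,130]]'; python3 -c "
from h import *
go(542.2,305,150,-2.5)"; python3 -m jog '[[[0,0,-10],0,130],[[0,0,-25],0,105],[[0,0,-30],0,105],[[0,0,-30],0,105],[[0,25,0],0,105],[[0,40,0],0,105],[[0,50,0],0,105],[[0,50,0],0,105]]'; python3 -m jog '[[[0,50,0],0,105],[[3,50,0],0,105],[[5,50,0],0,105],[[5,50,0],0,105],[[5,50,0],0,105],[[5,50,0],0,105],[[0,50,0],0,105],[[0,25,0],0,105]]'; python3 -c "
from h import *
go(542.2,305,123,-2.5)"
```

```text
time_s: 16.3
tool_pos: [548.3, -244.5, 59.6]
ee_rot: [0.022, 1.0, -0.0, 0.0]
ft_force: [-0.3, 0.1, -1.1]
opening: 15.2
grip_force: 29.5
time_s: 17.3
tool_pos: [547.9, -244.4, 58.1]
ee_rot: [0.022, 1.0, 0.0, -0.0]
ft_force: [0.5, 0.5, -0.3]
opening: 41.6
grip_force: 0.0
at [ 547.9 -244.4   58.1] yaw -2.52 turn -0.02 shift after turn [ 29.7 548.6 -91.9] open 41.6 t 17.3 F [ 0.5  0.5 -0.3]
time_s: 18.3
tool_pos: [555.5, -78.3, 154.0]
ee_rot: [0.022, 1.0, -0.0, 0.001]
ft_force: [0.3, -1.0, 0.2]
opening: 50.1
grip_force: 0.0
time_s: 19.3
tool_pos: [548.9, 298.7, 153.8]
ee_rot: [0.021, 1.0, 0.0, 0.001]
ft_force: [0.1, 0.4, -0.7]
opening: 50.5
grip_force: 0.0
at [548.9 298.7 153.8] yaw -2.39 turn 0.11 shift after turn [ 7.   5.9 30.8] open 50.5 t 19.3 F [ 0.1  0.4 -0.7]
```

```bash
python3 -m jog '[[[7,6,0],0,115],[[0,0,0],0,115],[[0,0,20],0,115],[[0,0,30],0,115],[[0,0,25],0,115],[[0,0,14],0,115],[[0,0,0],0,115],[[0,0,0],0,115]]' 30; python3 -c "
from h import *
go(542,304.7,64.5,-2.5)"; python3 -m jog '[[[0,0,0],0,255],[[0,0,0],0,255],[[0,0,0],0,255],[[0,0,0],0,255],[[0,0,0],0,255],[[0,0,0],0,255],[[0,0,0],0,255],[[0,0,0],0,255]]'
```

```text
time_s: 20.3
tool_pos: [542.9, 302.3, 65.2]
ee_rot: [0.022, 1.0, 0.0, 0.001]
ft_force: [0.0, -0.7, 0.7]
opening: 46.9
grip_force: 0.0
at [542.9 302.3  65.2] yaw -2.56 turn -0.06 shift after turn [1.  2.3 0.7] open 46.9 t 20.3 F [ 0.  -0.7  0.7]
time_s: 21.3
tool_pos: [542.8, 302.9, 65.2]
ee_rot: [0.022, 1.0, 0.001, 0.001]
ft_force: [-0.1, 0.2, 6.5]
opening: 20.3
grip_force: 29.3
```

```bash
python3 -m jog '[[[0,0,-10],0,255],[[0,0,-25],0,255],[[0,0,-30],0,255],[[0,0,-20],0,255],[[0,-20,0],0,255],[[0,-40,0],0,255],[[-4,-50,0],0,255],[[-4,-50,0],0,255]]'; python3 -m jog '[[[-4,-50,0],0,255],[[-4,-50,0],0,255],[[-4,-50,0],0,255],[[-4,-50,0],0,255],[[-4,-50,0],0,255],[[0,-40,0],0,255],[[0,-25,0],0,255],[[0,-10,0],0,255]]';  python3 -c "
from h import *
go(549,-184,57.2,-2.5);shot('wrist','w5.png')"
```

```text
time_s: 22.3
tool_pos: [541.1, 139.4, 147.5]
ee_rot: [0.022, 1.0, -0.001, -0.002]
ft_force: [0.6, 0.3, -1.6]
opening: 20.0
grip_force: 29.7
time_s: 23.3
tool_pos: [546.5, -185.1, 147.7]
ee_rot: [0.023, 1.0, 0.0, -0.002]
ft_force: [-0.4, 0.4, -1.5]
opening: 20.0
grip_force: 29.7
at [ 546.5 -185.1  147.7] yaw -2.69 turn -0.19 shift after turn [-2.8  1.1 90.5] open 20.0 t 23.3 F [-0.4  0.4 -1.5]
```

View pics/w5.png

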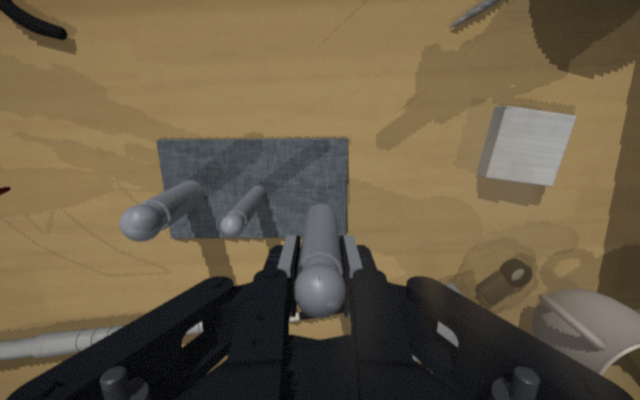

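Both placed punches stand upright on the mat, heads at (142,222) and (235,223). The steel block is at (528,146). Placing the medium one.

```bash
python3 -c "
from h import *
w,im=cloud('wrist');m=(np.abs(w[...,:2]-[512,3])<60).all(-1)&(abs(w[...,2]-19)<5);p=w[m].astype(np.float32)
print(len(p),cv2.minAreaRect(p[:,:2]),np.median(p[:,2]))"
python3 -m jog '[[[-2,2,25],0,255],[[0,0,30],0,255],[[0,0,22],0,255],[[0,0,10],0,255],[[0,0,2.5],0,255],[[0,0,0],0,255],[[0,0,0],0,255],[[0,0,0],0,255]]'; python3 -c "
from h import *
go(549,-184,57.2,-2.5)"
```

```text
time_s: 24.35
tool_pos: [551.3, -181.6, 60.3]
ee_rot: [0.022, 1.0, -0.0, 0.001]
ft_force: [0.0, -0.1, -1.7]
opening: 20.0
grip_force: 29.7
at [ 551.3 -181.6   60.3] yaw -2.53 turn -0.03 shift after turn [ 2.2 -2.5  3.1] open 20.0 t 24.4 F [ 0.  -0.1 -1.7]Traceback (most recent call last):
  File "<string>", line 4, in <module>
    print(len(p),cv2.minAreaRect(p[:,:2]),np.median(p[:,2]))
                 ~~~~~~~~~~~~~~~^^^^^^^^^
cv2.error: OpenCV(4.12.0) /io/opencv/modules/imgproc/src/convhull.cpp:143: error: (-215:Assertion failed) total >= 0 && (depth == CV_32F || depth == CV_32S) in function 'convexHull'
```

```bash
python3 -m jog '[[[0,0,2.5],0,255],[[0,0,0.6],0,255],[[0,0,0],0,255],[[0,0,0],0,255],[[0,0,0],0,175],[[0,0,0],0,145],[[0,0,0],0,120],[[0,0,0],0,115]]'; python3 -c "
from h import *
go(541,255,160,-2.5)
w,im=cloud('wrist');m=(np.abs(w[...,:2]-[512,3])<60).all(-1)&(abs(w[...,2]-19)<5);p=w[m]
print(len(p),cv2.minAreaRect(np.ascontiguousarray(p[:,:2],dtype=np.float32)),np.median(p[:,2]))"; python3 -m jog '[[[0,0,-10],0,115],[[0,0,-25],0,105],[[0,0,-30],0,60],[[0,0,-40],0,0],[[0,25,0],0,0],[[0,40,0],0,0],[[0,50,0],0,0],[[0,50,0],0,0]]'; python3 -m jog '[[[3,50,0],0,0],[[3,50,0],0,0],[[4,50,0],0,0],[[4,50,0],0,0],[[4,40,0],0,0],[[4,20,0],0,0],[[4,10,0],0,0],[[0,0,0],0,0]]'; python3 -c "
from h import *
go(540.5,255,90,-2.5);shot('wrist','w6.png')"; python3 fit.py wrist
```

```text
time_s: 25.35
tool_pos: [550.6, -181.4, 56.3]
ee_rot: [0.022, 1.0, 0.0, -0.0]
ft_force: [-0.4, 0.3, -0.0]
opening: 47.1
grip_force: 0.0
at [ 550.6 -181.4   56.3] yaw -2.53 turn -0.03 shift after turn [  28.7  435.6 -103.7] open 47.1 t 25.4 F [-0.4  0.3 -0. ]
5295 ((514.6912841796875, 5.017833709716797), (65.8171615600586, 64.01913452148438), 79.57930755615234) 18.147516863005
time_s: 26.35
tool_pos: [558.3, -15.4, 162.4]
ee_rot: [0.022, 1.0, -0.0, 0.001]
ft_force: [0.5, -0.9, 0.4]
opening: 85.4
grip_force: 0.0
time_s: 27.35
tool_pos: [543.6, 253.8, 161.6]
ee_rot: [0.022, 1.0, -0.0, -0.0]
ft_force: [-0.5, 0.6, 0.5]
opening: 85.1
grip_force: 0.0
at [543.6 253.8 161.6] yaw -2.52 turn -0.02 shift after turn [ 3.2  1.1 71.6] open 85.1 t 27.4 F [-0.5  0.6  0.5]
wrist cam [476. 257. 303.]
cube? 3148 ((540.752197265625, 255.1579132080078), (50.01166915893555, 50.26572036743164), 87.96935272216797) [540.3 254.4  58.6]
cube? 94 ((573.2962646484375, 233.1168975830078), (9.721841812133789, 9.151652336120605), 38.409812927246094) [572.9 233.1  55.9]
```

View pics/w6.png

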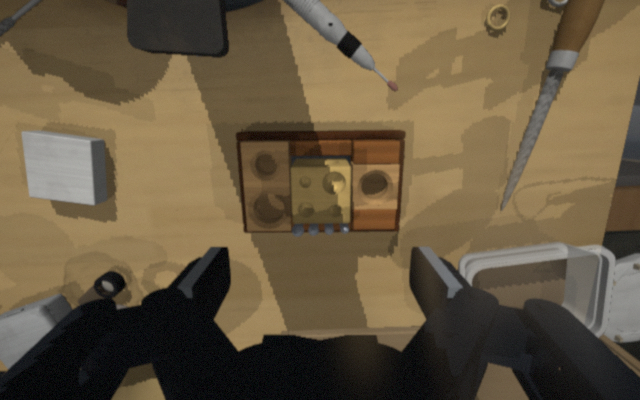

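Sockets are empty and the cube at (321,192) is undisturbed. The bench block is at about (514,4.5). Descending with the fingers open to grip the cube.

```bash
python3 -m jog '[[[3.2,1.1,20],0,0],[[0,0,40],0,0],[[0,0,30],0,0],[[0,0,20],0,0],[[0,0,13],0,0],[[0,0,0],0,0],[[0,0,0],0,40],[[0,0,0],0,70]]' 70; python3 -c "
from h import *
go(540.7,255.1,35,-2.5)"
```

```text
time_s: 28.4
tool_pos: [541.6, 255.8, 39.6]
ee_rot: [0.022, 1.0, 0.0, 0.001]
ft_force: [0.1, 0.1, 1.0]
opening: 62.1
grip_force: 0.0
at [541.6 255.8  39.6] yaw -2.53 turn -0.03 shift after turn [ 0.9 -0.8  4.6] open 62.1 t 28.4 F [0.1 0.1 1. ]
```

```bash
python3 -m jog '[[[1,-0.8,3.5],0,70],[[0,0,1],0,70],[[0,0,0],0,75],[[0,0,0],0,255],[[0,0,0],0,255],[[0,0,0],0,255],[[0,0,0],0,255],[[0,0,0],0,255]]'; python3 -c "
from h import *
go(514,4.5,35,-2.5)"
```

```text
time_s: 29.4
tool_pos: [539.9, 255.0, 34.3]
ee_rot: [0.022, 1.0, 0.0, 0.0]
ft_force: [-1.4, 0.2, 4.7]
opening: 48.6
grip_force: 75.3
at [539.9 255.   34.3] yaw -2.52 turn -0.02 shift after turn [  15.  -251.4   -0.8] open 48.6 t 29.4 F [-1.4  0.2  4.7]
```

```bash
python3 -m jog '[[[0,0,-3],0,255],[[0,0,-6],0,255],[[0,0,-8],0,255],[[0,0,-8],0,255],[[0,0,-8],0,255],[[0,0,-8],0,255],[[0,0,-4],0,255],[[0,0,0],0,255]]'; python3 -c "
from h import *
go(514,4.5,35,-2.5); shot('side','s3.png');shot('wrist')
im=cv2.imread('pics/s3.png');cv2.imwrite('pics/s3c.png',cv2.resize(im[60:210,220:420],None,fx=3,fy=3))"; python3 fit.py wrist
```

```text
time_s: 30.4
tool_pos: [540.1, 254.9, 79.5]
ee_rot: [0.022, 1.0, 0.0, 0.0]
ft_force: [-0.3, 0.6, -9.3]
opening: 48.8
grip_force: 73.9
at [540.1 254.9  79.5] yaw -2.52 turn -0.02 shift after turn [  15.1 -251.3   44.4] open 48.8 t 30.4 F [-0.3  0.6 -9.3]
wrist cam [472. 258. 221.]
cube? 349 ((516.4509887695312, 256.0016174316406), (48.353363037109375, 2.2541186809539795), 87.65686798095703) [515.9 256.8  60.2]
punch 15673 [536.2 255.4 103.4] top [528.7 256.1 123. ] z max 125.0 [320. 270.]
punch 47 [531.1 213.4 123.8] top [531.1 213.4 123.8] z max 125.0 [204. 290.]
punch 47 [534.7 297.6 124. ] top [534.7 297.6 124. ] z max 125.0 [435. 289.]
```

View pics/s3c.png

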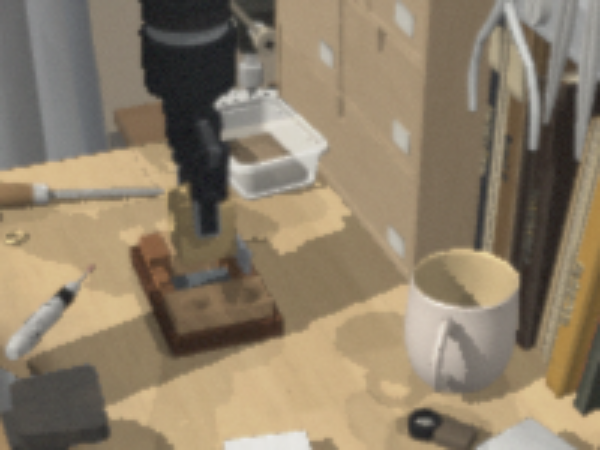

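The cube is held level, clear of the well. Carrying it to the block.

```bash
python3 -m jog '[[[0,0,-10],0,255],[[0,0,-5],0,255],[[2,-15,0],0,255],[[2,-25,0],0,255],[[3,-35,0],0,255],[[3,-40,0],0,255],[[3,-40,0],0,255],[[2,-40,0],0,255]]';python3 -m jog '[[[0,-30,0],0,255],[[0,-18,0],0,255],[[0,-8,0],0,255],[[0,0,0],0,255],[[0,0,0],0,255],[[0,0,10],0,255],[[0,0,10],0,255],[[0,0,0],0,255]]'; python3 -c "
from h import *
go(514,4.5,43.3,-2.5); shot('wrist','w7.png')
w,im=cloud('wrist')
m=(np.abs(w[...,:2]-[512,3])<60).all(-1)&(abs(w[...,2]-18.5)<4);p=w[m]
print(len(p),cv2.minAreaRect(np.ascontiguousarray(p[:,:2],dtype=np.float32)),np.median(p[:,2]))"
```

```text
time_s: 31.5
tool_pos: [514.5, 57.5, 93.8]
ee_rot: [0.023, 1.0, -0.001, -0.001]
ft_force: [0.3, 0.1, -9.9]
opening: 48.4
grip_force: 74.6
time_s: 32.5
tool_pos: [512.2, 5.0, 72.5]
ee_rot: [0.022, 1.0, -0.0, -0.002]
ft_force: [-0.3, -0.9, -9.1]
opening: 48.9
grip_force: 74.5
at [512.2   5.   72.5] yaw -2.49 turn 0.01 shift after turn [-1.9 -0.4 29.2] open 48.9 t 32.5 F [-0.3 -0.9 -9.1]
2041 ((491.72882080078125, 9.506431579589844), (63.85282897949219, 18.637550354003906), 80.45616912841797) 18.21303690805421
```

View pics/w7.png

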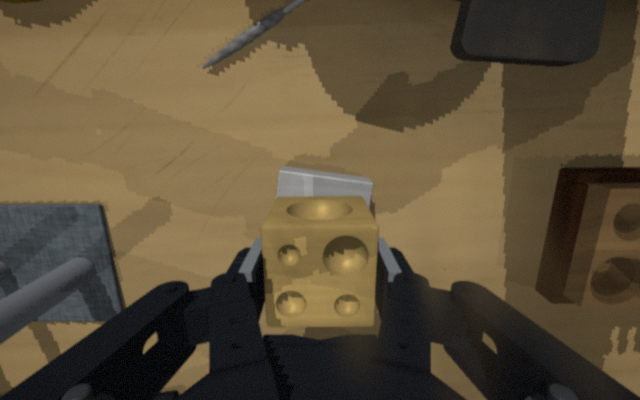

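The cube is over the block, whose front strip shows at (325,185). Lowering gently.

```bash
python3 -m jog '[[[-2,0,6],0,255],[[0,0,8],0,255],[[0,0,6],0,255],[[0,0,4],0,255],[[0,0,2],0,255],[[0,0,1],0,255],[[0,0,0],0,255],[[0,0,0],0,255]]'; python3 -c "
from h import *
go(514,4.8,43.3,-2.5)"
```

```text
time_s: 33.55
tool_pos: [515.9, 4.6, 47.2]
ee_rot: [0.022, 1.0, 0.0, 0.0]
ft_force: [0.5, -0.9, -9.4]
opening: 48.7
grip_force: 74.8
at [515.9   4.6  47.2] yaw -2.53 turn -0.03 shift after turn [1.9 0.1 3.9] open 48.7 t 33.5 F [ 0.5 -0.9 -9.4]
```

```bash
python3 -m jog '[[[1.5,0,1],0,255],[[0,0,1],0,255],[[0,0,0.7],0,255],[[0,0,0.5],0,255],[[0,0,0.5],0,255],[[0,0,0],0,255],[[0,0,0],0,255],[[0,0,0],0,255]]'; python3 -c "
from h import *
go(514,4.8,43.3,-2.5)"
```

```text
time_s: 34.55
tool_pos: [514.3, 4.7, 43.4]
ee_rot: [0.022, 1.0, -0.0, 0.0]
ft_force: [0.4, 0.7, -7.6]
opening: 48.9
grip_force: 74.8
at [514.3   4.7  43.4] yaw -2.52 turn -0.02 shift after turn [0.3 0.1 0.1] open 48.9 t 34.5 F [ 0.4  0.7 -7.6]
```

```bash
python3 -m jog '[[[0,0,0.5],0,255],[[0,0,0.5],0,255],[[0,0,0],0,255],[[0,0,0],0,255],[[0,0,0],0,70],[[0,0,0],0,40],[[0,0,0],0,0],[[0,0,0],0,0]]' 30;python3 -m jog '[[[0,0,-5],0,0],[[0,0,-15],0,0],[[0,0,-30],0,0],[[0,0,-30],0,0],[[0,0,-30],0,0],[[0,0,0],0,60],[[0,0,0],0,115],[[0,0,0],0,115]]'; python3 - <<'E'
from h import *
go(550.6,-181.4,150,-2.5); shot('wrist','w8.png'); w,im=cloud('wrist')
m=(np.abs(w[...,:2]-[514,4.8])<45).all(-1)&(abs(w[...,2]-68)<4);p=w[m]
print(len(p),cv2.minAreaRect(np.ascontiguousarray(p[:,:2],dtype=np.float32)),np.median(p[:,2]))
shot('side','s4.png'); im=cv2.imread('pics/s4.png');cv2.imwrite('pics/s4c.png',cv2.resize(im[130:340,260:430],None,fx=2.8,fy=2.8))
E
```

```text
time_s: 35.55
tool_pos: [514.5, 4.7, 42.4]
ee_rot: [0.022, 1.0, -0.0, 0.0]
ft_force: [-0.7, 1.3, 0.2]
opening: 85.1
grip_force: 0.0
time_s: 36.55
tool_pos: [513.2, 4.6, 151.4]
ee_rot: [0.022, 1.0, -0.0, -0.001]
ft_force: [0.4, -0.2, 0.4]
opening: 46.5
grip_force: 0.0
at [513.2   4.6 151.4] yaw -2.52 turn -0.02 shift after turn [ -45.4 -184.2    1.3] open 46.5 t 36.5 F [ 0.4 -0.2  0.4]
3417 ((515.046142578125, 4.909967422485352), (50.08517074584961, 49.68850326538086), 87.68860626220703) 68.06961830041777
```

View pics/s4c.png

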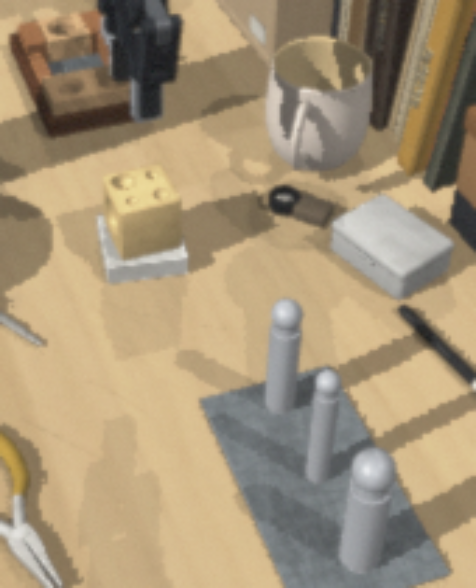

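The cube sits square on the block (within about 1 mm) and the three punches stand on the mat. Fetching medium next.

```bash
python3 -m jog '[[[-6,-20,0],0,115],[[-12,-45,0],0,115],[[-12,-45,0],0,115],[[-10,-45,0],0,115],[[-5,-29,0],0,115],[[0,0,0],0,115],[[0,0,15],0,115],[[0,0,15],0,115]]'; python3 -c "
from h import *
go(550.6,-181.4,56.5,-2.5); shot('wrist'); w,im=cloud('wrist')
for n,c in dict(m=(550.6,-181.4),s=(548,-244.4),l=(545.1,-309.4)).items():
    m=(np.abs(w[...,:2]-c)<28).all(-1)&(w[...,2]>99)&(w[...,2]<110); p=w[m]; print(n,len(p),p[p[:,2]>p[:,2].max()-3].mean(0) if len(p) else '')"
```

```text
time_s: 37.65
tool_pos: [550.4, -179.9, 120.8]
ee_rot: [0.021, 1.0, 0.0, -0.001]
ft_force: [-0.5, 0.4, 0.1]
opening: 46.7
grip_force: 0.0
at [ 550.4 -179.9  120.8] yaw -2.45 turn 0.05 shift after turn [-0.4 -1.5 64.3] open 46.7 t 37.6 F [-0.5  0.4  0.1]
m 594 [ 549.96519544 -180.39068634  102.61640314]
s 423 [ 547.50877373 -244.05812734  102.48139965]
l 786 [ 544.4246155  -308.43517248  102.58210748]
```

```bash
python3 -m jog '[[[-0.4,-1,20],0,115],[[0,0,25],0,115],[[0,0,18],0,115],[[0,0,0],0,115],[[0,0,0],0,115],[[0,0,0],0,255],[[0,0,0],0,255],[[0,0,0],0,255]]' 30; python3 -m jog '[[[0,0,0],0,255],[[0,0,0],0,255],[[0,0,-10],0,255],[[0,0,-25],0,255],[[0,0,-35],0,255],[[0,0,-25],0,255],[[0,20,0],0,255],[[0,40,0],0,255]]';  python3 -m jog '[[[0,50,0],0,255],[[3,50,0],0,255],[[5,50,0],0,255],[[5,50,0],0,255],[[5,50,0],0,255],[[5,50,0],0,255],[[3,50,0],0,255],[[0,40,0],0,255]]'; python3 -c "
from h import *
go(542.8,304,120,-2.5)"
```

```text
time_s: 38.7
tool_pos: [552.2, -182.1, 60.3]
ee_rot: [0.022, 1.0, 0.0, 0.001]
ft_force: [0.8, 1.8, 3.6]
opening: 20.0
grip_force: 29.3
time_s: 39.7
tool_pos: [553.4, -121.8, 153.5]
ee_rot: [0.023, 1.0, 0.0, -0.001]
ft_force: [0.5, 0.0, -2.0]
opening: 19.9
grip_force: 29.6
time_s: 40.7
tool_pos: [543.0, 270.9, 152.6]
ee_rot: [0.021, 1.0, -0.001, -0.002]
ft_force: [0.3, -0.3, -1.6]
opening: 19.6
grip_force: 29.6
at [543.  270.9 152.6] yaw -2.41 turn 0.09 shift after turn [ 1.5 33.1 32.5] open 19.6 t 40.7 F [ 0.3 -0.3 -1.6]
```

```bash
python3 -m jog '[[[0.8,15,0],0,255],[[0.7,14,0],0,255],[[0,4.3,0],0,255],[[0,0,0],0,255],[[0,0,20],0,255],[[0,0,20],0,255],[[0,0,10],0,255],[[0,0,0],0,255]]'; python3 -c "
from h import *
go(542.8,304,68.5,-2.5)"
```

```text
time_s: 41.7
tool_pos: [544.8, 300.9, 103.7]
ee_rot: [0.023, 1.0, -0.001, -0.001]
ft_force: [-0.6, -0.2, -2.0]
opening: 20.3
grip_force: 29.8
at [544.8 300.9 103.7] yaw -2.58 turn -0.08 shift after turn [ 2.1  3.1 35.2] open 20.3 t 41.7 F [-0.6 -0.2 -2. ]
```

```bash
python3 -m jog '[[[1.8,2.5,0],0,255],[[0,0,4],0,255],[[0,0,3],0,255],[[0,0,0],0,255],[[0,0,0],0,255],[[0,0,0],0,255],[[0,0,0],0,255],[[0,0,0],0,255]]'; python3 -c "
from h import *
go(542.8,304,68.5,-2.5)"
```

```text
time_s: 42.7
tool_pos: [543.6, 304.5, 97.4]
ee_rot: [0.022, 1.0, 0.0, 0.0]
ft_force: [-0.3, 0.1, -1.8]
opening: 20.0
grip_force: 29.8
at [543.6 304.5  97.4] yaw -2.52 turn -0.02 shift after turn [ 0.7 -0.5 28.9] open 20.0 t 42.7 F [-0.3  0.1 -1.8]
```

```bash
python3 -m jog '[[[0.5,-0.5,5],0,255],[[0,0,5],0,255],[[0,0,4],0,255],[[0,0,4],0,255],[[0,0,3],0,255],[[0,0,3],0,255],[[0,0,0],0,255],[[0,0,0],0,255]]'; python3 -c "
from h import *
go(542.8,304,68.5,-2.5)"
```

```text
time_s: 43.7
tool_pos: [543.1, 304.0, 73.4]
ee_rot: [0.022, 1.0, 0.0, 0.0]
ft_force: [-0.1, -0.2, -1.8]
opening: 19.9
grip_force: 29.8
at [543.1 304.   73.4] yaw -2.53 turn -0.03 shift after turn [ 0.3 -0.   4.9] open 19.9 t 43.7 F [-0.1 -0.2 -1.8]
```

```bash
python3 -m jog '[[[0,0,3],0,255],[[0,0,1.5],0,255],[[0,0,1],0,255],[[0,0,0],0,255],[[0,0,0],0,255],[[0,0,0],0,255],[[0,0,0],0,255],[[0,0,0],0,255]]'; python3 -c "
from h import *
go(542.8,304,68.5,-2.5)"
```

```text
time_s: 44.7
tool_pos: [543.2, 304.0, 68.3]
ee_rot: [0.022, 1.0, 0.0, 0.0]
ft_force: [-2.3, -0.5, 6.1]
opening: 19.5
grip_force: 30.3
at [543.2 304.   68.3] yaw -2.53 turn -0.03 shift after turn [ 0.4 -0.  -0.2] open 19.5 t 44.7 F [-2.3 -0.5  6.1]
```

Contact with the floor at exactly the expected height. Releasing, then going for small.

```bash
python3 -m jog '[[[0,0,0],0,175],[[0,0,0],0,145],[[0,0,0],0,120],[[0,0,0],0,115],[[0,0,-15],0,115],[[0,0,-30],0,115],[[0,0,-35],0,115],[[0,0,-5],0,115]]'; python3 -c "
from h import *
go(547.7,-244.2,150,-2.5);shot('wrist')"; python3 fit.py wrist; python3 -m jog '[[[0,-20,0],0,115],[[0,-40,0],0,115],[[0,-55,0],0,115],[[-4,-55,0],0,115],[[-4,-55,0],0,115],[[-4,-55,0],0,115],[[-4,-55,0],0,115],[[-4,-55,0],0,115]]'; python3 -m jog '[[[-4,-55,0],0,130],[[-4,-50,0],0,130],[[0,-35,0],0,130],[[0,-15,0],0,130],[[0,0,0],0,130],[[0,0,0],0,130],[[0,0,0],0,130],[[0,0,0],0,130]]'; python3 -c "
from h import *
go(547.7,-244.2,56.5,-2.5)"
```

```text
time_s: 45.7
tool_pos: [545.1, 305.1, 156.8]
ee_rot: [0.022, 1.0, 0.002, 0.003]
ft_force: [0.7, 0.1, 0.3]
opening: 46.9
grip_force: 0.0
at [545.1 305.1 156.8] yaw -2.53 turn -0.03 shift after turn [ -26.5 -548.7    5. ] open 46.9 t 45.7 F [0.7 0.1 0.3]
wrist cam [476. 308. 298.]
cube? 94 ((573.1485595703125, 233.5463409423828), (9.443028450012207, 8.77398681640625), 78.44234466552734) [572.8 233.7  56. ]
cube? 62 ((573.4912109375, 247.21157836914062), (7.667973518371582, 7.513281345367432), 0.7918391823768616) [573.5 247.3  55.5]
punch 931 [537.7 305.1 102.4] top [540.6 304.8 109.8] z max 111.9 [318. 208.]
time_s: 46.75
tool_pos: [543.6, -89.0, 151.3]
ee_rot: [0.022, 1.0, 0.0, -0.002]
ft_force: [0.8, 1.0, -0.5]
opening: 46.7
grip_force: 0.0
time_s: 47.75
tool_pos: [547.1, -240.7, 152.9]
ee_rot: [0.021, 1.0, 0.0, 0.0]
ft_force: [-0.6, -0.4, -0.0]
opening: 42.1
grip_force: 0.0
at [ 547.1 -240.7  152.9] yaw -2.44 turn 0.06 shift after turn [-0.7 -3.4 96.4] open 42.1 t 47.8 F [-0.6 -0.4 -0. ]
```

Medium is home (top z 112). Picking small.

```bash
python3 -m jog '[[[-0.7,-3.4,0],0,130],[[0,0,20],0,130],[[0,0,32],0,130],[[0,0,28],0,130],[[0,0,14],0,130],[[0,0,2],0,130],[[0,0,0],0,130],[[0,0,0],0,130]]'; python3 -m jog '[[[0,0,0],0,255],[[0,0,0],0,255],[[0,0,0],0,255],[[0,0,0],0,255],[[0,0,0],0,255],[[0,0,0],0,255],[[0,0,0],0,255],[[0,0,0],0,255]]'; python3 -c "
from h import *
go(518.1,206.4,150,-2.5)"
```

```text
time_s: 48.75
tool_pos: [548.5, -245.6, 58.0]
ee_rot: [0.022, 1.0, -0.0, 0.001]
ft_force: [0.9, -0.5, -0.2]
opening: 42.0
grip_force: 0.0
time_s: 49.75
tool_pos: [548.1, -245.2, 57.5]
ee_rot: [0.022, 1.0, -0.0, 0.001]
ft_force: [-0.4, 1.0, 5.4]
opening: 14.9
grip_force: 29.3
at [ 548.1 -245.2   57.5] yaw -2.52 turn -0.02 shift after turn [ 49.5 449.9 -92.6] open 14.9 t 49.8 F [-0.4  1.   5.4]
```

```bash
python3 -m jog '[[[0,0,-15],0,255],[[0,0,-35],0,255],[[0,0,-32],0,255],[[0,0,-11],0,255],[[0,20,0],0,255],[[0,40,0],0,255],[[0,50,0],0,255],[[5,50,0],0,255]]'; python3 -m jog '[[[8,50,0],0,255],[[8,50,0],0,255],[[8,50,0],0,255],[[8,50,0],0,255],[[7,45,0],0,255],[[5,30,0],0,255],[[0,15,0],0,255],[[0,0,0],0,255]]'; python3 -c "
from h import *
go(518.1,206.4,65.5,-2.5)"
```

```text
time_s: 50.75
tool_pos: [548.2, -82.5, 148.0]
ee_rot: [0.022, 1.0, 0.001, -0.002]
ft_force: [0.8, -0.5, -1.0]
opening: 14.9
grip_force: 29.4
time_s: 51.75
tool_pos: [517.6, 207.1, 148.8]
ee_rot: [0.021, 1.0, -0.001, -0.001]
ft_force: [-0.4, 0.6, -0.9]
opening: 14.9
grip_force: 29.5
at [517.6 207.1 148.8] yaw -2.42 turn 0.08 shift after turn [-0.6 -0.6 83.3] open 14.9 t 51.8 F [-0.4  0.6 -0.9]
```

```bash
python3 -m jog '[[[-0.6,-0.6,15],0,255],[[0,0,20],0,255],[[0,0,14],0,255],[[0,0,4],0,255],[[0,0,0],0,255],[[0,0,0],0,255],[[0,0,0],0,255],[[0,0,0],0,255]]'; python3 -c "
from h import *
go(518.1,206.2,65.5,-2.5)"
```

```text
time_s: 52.75
tool_pos: [519.2, 206.1, 97.2]
ee_rot: [0.022, 1.0, 0.0, 0.0]
ft_force: [0.5, 0.6, -1.5]
opening: 15.3
grip_force: 29.5
at [519.2 206.1  97.2] yaw -2.52 turn -0.02 shift after turn [ 1.2  0.  31.7] open 15.3 t 52.8 F [ 0.5  0.6 -1.5]
```

```bash
python3 -m jog '[[[1.3,0,4],0,255],[[0,0,5],0,255],[[0,0,5],0,255],[[0,0,4],0,255],[[0,0,4],0,255],[[0,0,4],0,255],[[0,0,0],0,255],[[0,0,0],0,255]]'; python3 -c "
from h import *
go(518.1,206.2,65.5,-2.5)"
```

```text
time_s: 53.75
tool_pos: [517.8, 206.0, 70.9]
ee_rot: [0.022, 1.0, 0.0, 0.0]
ft_force: [0.7, 0.1, -1.3]
opening: 15.1
grip_force: 29.5
at [517.8 206.   70.9] yaw -2.53 turn -0.03 shift after turn [-0.3  0.2  5.4] open 15.1 t 53.8 F [ 0.7  0.1 -1.3]
```

```bash
python3 -m jog '[[[0,0,3],0,255],[[0,0,1.5],0,255],[[0,0,1],0,255],[[0,0,0],0,255],[[0,0,0],0,255],[[0,0,0],0,255],[[0,0,0],0,255],[[0,0,0],0,255]]'; python3 -m jog '[[[0,0,0],0,190],[[0,0,0],0,165],[[0,0,0],0,140],[[0,0,0],0,130],[[0,0,-15],0,130],[[0,0,-30],0,130],[[0,0,-35],0,115],[[0,0,-5],0,115]]'; python3 -c "
from h import *
go(544.8,-309,150,-2.5);shot('wrist')"; python3 fit.py wrist|grep punch
```

```text
time_s: 54.75
tool_pos: [517.8, 206.0, 65.5]
ee_rot: [0.022, 1.0, 0.0, 0.0]
ft_force: [-2.2, -1.0, 4.4]
opening: 14.7
grip_force: 29.9
time_s: 55.75
tool_pos: [519.9, 206.9, 154.0]
ee_rot: [0.022, 1.0, 0.001, 0.003]
ft_force: [0.6, -0.3, -0.4]
opening: 46.6
grip_force: 0.0
at [519.9 206.9 154. ] yaw -2.52 turn -0.02 shift after turn [ -47.4 -514.3    2.9] open 46.6 t 55.8 F [ 0.6 -0.3 -0.4]
punch 643 [514.8 206.8 101.8] top [517.2 206.8 110. ] z max 112.2 [318. 212.]
punch 1213 [537.7 301.3  99. ] top [540.3 303.9 109.8] z max 112.1 [455. 236.]
```

Small is home. Now large.

```bash
python3 -m jog '[[[0,-20,0],0,105],[[-5,-40,0],0,105],[[-7,-55,0],0,105],[[-7,-55,0],0,105],[[-7,-55,0],0,105],[[-7,-55,0],0,105],[[-7,-55,0],0,105],[[-7,-55,0],0,105]]'; python3 -m jog '[[[0,-50,0],0,105],[[0,-40,0],0,105],[[0,-24,0],0,105],[[0,-10,0],0,105],[[0,0,0],0,105],[[0,0,0],0,105],[[0,0,15],0,105],[[0,0,15],0,105]]'; python3 -c "
from h import *
go(544.8,-309,56.4,-2.5)"
```

```text
time_s: 56.8
tool_pos: [545.4, -188.1, 148.8]
ee_rot: [0.022, 1.0, 0.0, -0.002]
ft_force: [0.9, 0.1, -0.2]
opening: 50.1
grip_force: 0.0
time_s: 57.8
tool_pos: [542.0, -308.6, 119.2]
ee_rot: [0.021, 1.0, 0.0, -0.0]
ft_force: [0.4, 0.4, 0.0]
opening: 50.2
grip_force: 0.0
at [ 542.  -308.6  119.2] yaw -2.46 turn 0.04 shift after turn [-2.9 -0.3 62.8] open 50.2 t 57.8 F [0.4 0.4 0. ]
```

```bash
python3 -m jog '[[[-2,-0.3,18],0,105],[[0,0,25],0,105],[[0,0,16],0,105],[[0,0,2],0,105],[[0,0,0],0,105],[[0,0,0],0,105],[[0,0,0],0,105],[[0,0,0],0,105]]' 35; python3 -m jog '[[[0,0,0],0,255],[[0,0,0],0,255],[[0,0,0],0,255],[[0,0,0],0,255],[[0,0,0],0,255],[[0,0,0],0,255],[[0,0,0],0,255],[[0,0,0],0,255]]'; python3 -c "
from h import *
go(559.2,203.8,150,-2.5)"
```

```text
time_s: 58.8
tool_pos: [544.3, -310.2, 59.8]
ee_rot: [0.022, 1.0, -0.0, 0.0]
ft_force: [1.4, 1.0, -0.9]
opening: 50.3
grip_force: 0.0
time_s: 59.8
tool_pos: [544.1, -309.9, 59.6]
ee_rot: [0.022, 1.0, 0.0, 0.0]
ft_force: [-0.9, 1.7, 6.2]
opening: 24.8
grip_force: 34.6
at [ 544.1 -309.9   59.6] yaw -2.52 turn -0.02 shift after turn [  7.3 513.9 -90.4] open 24.8 t 59.8 F [-0.9  1.7  6.2]
```

```bash
python3 -m jog '[[[0,0,-15],0,255],[[0,0,-35],0,255],[[0,0,-32],0,255],[[0,0,-10],0,255],[[0,20,0],0,255],[[0,40,0],0,255],[[0,50,0],0,255],[[0,50,0],0,255]]'; python3 -m jog '[[[0,50,0],0,255],[[1,50,0],0,255],[[1,50,0],0,255],[[1,50,0],0,255],[[2,50,0],0,255],[[2,45,0],0,255],[[0,35,0],0,255],[[0,18,0],0,255]]'; python3 -c "
from h import *
go(558.6,203.8,67.6,-2.5)"
```

```text
time_s: 60.8
tool_pos: [549.2, -147.3, 149.2]
ee_rot: [0.022, 1.0, 0.001, -0.002]
ft_force: [0.6, 0.6, -3.3]
opening: 24.8
grip_force: 34.9
time_s: 61.8
tool_pos: [557.2, 200.0, 149.4]
ee_rot: [0.021, 1.0, -0.0, -0.002]
ft_force: [-0.3, -0.1, -2.2]
opening: 24.8
grip_force: 34.9
at [557.2 200.  149.4] yaw -2.36 turn 0.14 shift after turn [-1.5  4.  81.8] open 24.8 t 61.8 F [-0.3 -0.1 -2.2]
```

```bash
python3 -m jog '[[[-1.5,1,0],0,255],[[0,0,20],0,255],[[0,0,20],0,255],[[0,0,10],0,255],[[0,0,0],0,255],[[0,0,0],0,255],[[0,0,0],0,255],[[0,0,0],0,255]]'; python3 -c "
from h import *
go(558.6,203.8,67.6,-2.5)"
```

```text
time_s: 62.8
tool_pos: [561.3, 198.9, 101.9]
ee_rot: [0.022, 1.0, 0.0, 0.001]
ft_force: [0.6, 0.1, -2.3]
opening: 24.8
grip_force: 35.0
at [561.3 198.9 101.9] yaw -2.53 turn -0.03 shift after turn [ 2.9  4.8 34.3] open 24.8 t 62.8 F [ 0.6  0.1 -2.3]
```

```bash
python3 -m jog '[[[2.9,4.8,0],0,255],[[0,0,4],0,255],[[0,0,0],0,255],[[0,0,0],0,255],[[0,0,0],0,255],[[0,0,0],0,255],[[0,0,0],0,255],[[0,0,0],0,255]]'; python3 -c "
from h import *
go(558.6,203.8,67.6,-2.5)"
```

```text
time_s: 63.8
tool_pos: [558.2, 203.7, 97.4]
ee_rot: [0.022, 1.0, 0.0, 0.0]
ft_force: [-0.1, 0.3, -2.8]
opening: 24.6
grip_force: 35.0
at [558.2 203.7  97.4] yaw -2.53 turn -0.03 shift after turn [-0.3  0.1 29.8] open 24.6 t 63.8 F [-0.1  0.3 -2.8]
```

```bash
python3 -m jog '[[[-0.3,0,4],0,255],[[0,0,5],0,255],[[0,0,5],0,255],[[0,0,4],0,255],[[0,0,4],0,255],[[0,0,2],0,255],[[0,0,0],0,255],[[0,0,0],0,255]]'; python3 -c "
from h import *
go(558.6,203.8,67.6,-2.5)"
```

```text
time_s: 64.8
tool_pos: [558.7, 203.8, 73.5]
ee_rot: [0.022, 1.0, 0.0, 0.0]
ft_force: [0.3, 0.9, -1.7]
opening: 24.9
grip_force: 35.0
at [558.7 203.8  73.5] yaw -2.52 turn -0.02 shift after turn [0.1 0.  5.9] open 24.9 t 64.8 F [ 0.3  0.9 -1.7]
```

```bash
python3 -m jog '[[[0,0,3],0,255],[[0,0,2],0,255],[[0,0,1],0,255],[[0,0,0],0,255],[[0,0,0],0,255],[[0,0,0],0,255],[[0,0,0],0,255],[[0,0,0],0,255]]'; python3 -m jog '[[[0,0,0],0,165],[[0,0,0],0,135],[[0,0,0],0,110],[[0,0,0],0,105],[[0,0,-15],0,105],[[0,0,-30],0,105],[[0,0,-40],0,105],[[0,0,-20],0,105]]';python3 -m jog '[[[20,0,0],0,105],[[20,0,0],0,105],[[0,0,0],0,105],[[0,0,0],0,105],[[0,0,0],0,105],[[0,0,0],0,105],[[0,0,0],0,105],[[0,0,0],0,105]]'; python3 - <<'E'
from h import *
go(519,206,150,-2.5);shot('wrist','w9.png'); shot('side','s5.png')
E
python3 fit.py wrist side|grep punch
```

```text
time_s: 65.8
tool_pos: [558.5, 203.7, 67.6]
ee_rot: [0.022, 1.0, 0.0, 0.0]
ft_force: [-2.2, 0.2, 3.6]
opening: 24.9
grip_force: 35.5
time_s: 66.8
tool_pos: [559.9, 204.2, 176.0]
ee_rot: [0.022, 1.0, 0.001, 0.002]
ft_force: [1.1, 0.2, 1.0]
opening: 50.4
grip_force: 0.0
time_s: 67.8
tool_pos: [518.7, 205.4, 172.2]
ee_rot: [0.022, 1.0, -0.0, -0.0]
ft_force: [0.2, 0.4, -1.4]
opening: 50.2
grip_force: 0.0
at [518.7 205.4 172.2] yaw -2.53 turn -0.03 shift after turn [-0.3  0.6 22.2] open 50.2 t 67.8 F [ 0.2  0.4 -1.4]
punch 537 [515.  206.7 102. ] top [517.3 206.8 109.9] z max 112.3 [321. 206.]
punch 998 [537.8 301.3  99.4] top [540.5 304.1 109.9] z max 112.3 [447. 229.]
punch 1147 [554.6 204.4 100.4] top [558.9 204.3 110.2] z max 112.7 [320. 255.]
punch 85 [539.3 298.   92.1] top [537.2 301.2 108. ] z max 110.2 [281. 122.]
punch 140 [557.6 196.2  95.1] top [559.5 199.6 109.9] z max 111.8 [300. 138.]
punch 82 [517.  201.1  94.7] top [517.6 202.8 109.4] z max 111.0 [283. 141.]
```

View pics/w9.png

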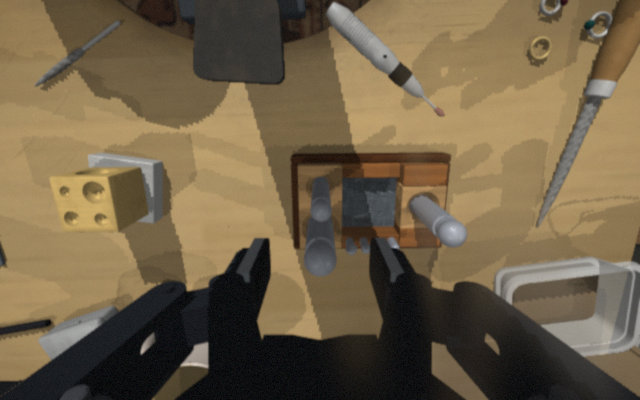

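All three punches are home, with tops at z 112 and heads at (320,206), (320,255) and (447,229). The cube is on the block at (100,197), and the gripper is clear. Handing in.

```bash
python3 -c "
from bench import robot
print(robot.job_done())"
```

```text
the job is handed in; nothing more can be done
None
```

The job is handed in after about 68 s of robot time: the cube stands upright on the bench block, measured within about 2 mm of its centre, and all three punches are back home in their own sockets; the hand-in call did not report a verdict.

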